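Set the scraper bevel dial to the marked line and lock it

ROBOT

A 7-joint arm with a two-finger parallel gripper is mounted at the origin on a cart in front of the work surface, level with it; the furniture and walls round the work are solid. World frame = base frame: x ahead of the robot, y to its left, z up, the work surface at z = 0. Lengths are in m, angles in rad, forces in N, time in s.
With the tool pointing down it reaches from about 0.425 to 0.925 m from the base axis. Payload 6.8 kg.
Tool frame: the origin (TCP) lies where the fingers leave the gripper's body, on its centre line; the fingertips stand 73 mm ahead of it and the grasp point (between the pads) lies 54 mm ahead of it; z points along the fingers, y is the line along which they close (so a half turn about z gives the same grasp; the last joint's range is limited). The gripper opens to 85 mm and grips with 20 to 120 N. Pads are 22 mm wide; open, the fingers measure 114 mm over their backs; the gripper's body (76 mm by 85 mm) begins 54 mm behind the grasp point. The pads swing forward as they close: fully open they stand 13 mm farther back than shut.
Start: joints at [1.017, 0.477, 0.022, 1.555, -0.011, 1.109, -0.083], TCP at [0.291, -0.609, 0.304] pointing down, gripper open.
Joint ranges: [-2.96, 2.96], [-0.34, 2.1], [-1.41, 1.46], [0.24, 2.44], [-1.37, 4.51], [0.17, 1.92], [-2.96, 2.96]. Speed limits (rad/s): [2.39, 2.39, 3.14, 3.14, 3.14, 3.14, 3.14].

INTERFACE

Orientations are given as a rotation vector (axis times angle).
In Python, from bench import r gives the robot as it stands.
- The arm moves only by the tool nudge_tcp, called after "Emit:" as name(argument=value, ...), one argument or row to a line, values as JSON. Schema: {"type":"object","properties":{"plan":{"type":"array","items":{"type":"array","prefixItems":[{"type":"array","items":{"type":"number"},"minItems":3,"maxItems":3},{"type":"array","items":{"type":"number"},"minItems":3,"maxItems":3}],"minItems":2,"maxItems":2},"minItems":1,"maxItems":5},"finger_gap":{"type":"number"},"grip_force":{"type":"number"},"only":{"type":"string"},"quiet":{"type":"boolean"},"lines":{"type":"string"}},"required":["plan"],"additionalProperties":false}. plan is a list of rows, 1 to 5 of them, each written [[dx, dy, dz], [rx, ry, rz]]: dx, dy, dz in mm, then a rotation vector rx, ry, rz in rad; each row is the pose to reach, as a shift and turn from the pose commanded when the call began, along the tool's axes at that moment; what a row does not reach only later rows make up. A row lasts 1/10 s, in which the tool goes at most 0.05 m and 0.15 rad, less where a joint would pass 70% of its speed; a pose out of reach is approached as far as the arm can. finger_gap is the finger opening in m, set as the call begins (left out keeps the last). The fingers move at their own pace and stop on an object; grip_force is the grip in N (left out, the last holds). Time passes only in rows, so rows that do not move let the fingers close. The tool returns the time, the measured TCP pose, the force, the opening and the grip force at its end. only (a regular expression) keeps the lines of the reply that match it, lines (a string "A,B") keeps lines A to B, and quiet returns only ok. Input that does not fit is refused with a message, and nothing moves.
- r.get_obs(): the state, without advancing time (a new reading comes with each control period).
- r.grab_frame(name): name is "scene" or "top" or "wrist"; returns (picture, depth): 420x560x3 uint8, blue, green, red; 420x560 float32, m along the optical axis (not along the pixel's ray), 0 where there is no reading.
- r.camera_info(name): a dict with "camera_matrix" (3x3 intrinsics, pixels), "R" (3x3) and "t" (3): a world point X has camera coordinates R X + t. Camera axes: x right, y down, z forward; pixel columns grow to the right and rows downward; lengths in m; the calibration is good to about 2 mm. A picture is of the moment at which its call begins: read the wrist's pose just before it. camera_info takes no time and is no camera call; for the wrist camera it gives the pose at the moment of the call.
- r.hand_in(): hands the job in; it is judged then, once.
The state is a dict: "clock": time; "joints": joint angles; "qvel": joint speeds; "tau": joint torques, N m; "tcp_pos": TCP position; "orientation": TCP orientation; "contact_force": force on the tool from outside, world axes, zero at the start; "moment": the same for the moment, N m; "grip_width": finger opening in m; "gripper_force": force on a finger pad.
Only numpy, scipy, OpenCV 4.12 (cv2) and the standard library are available. Lean on these libraries where they do the work, as an engineer would, in place of code of your own. Each camera call takes 0.05 s, during which the arm holds its last target. There are 200 camera calls.

TASK

On the round bevel gauge, push the upright thumb vane round with the fingertips until the white index line of the black dial lines up with the long target line that runs out onto the tab of the scale plate. Only then press the domed lock plunger beside the dial fully down, leaving the dial on its line. Only push and press: do not pinch the vane, and leave the tin, sanding block, blue tape roll and beaker where they stand.

Things in the scene. Friction and masses are not known exactly. Their poses are not given: they have to be found in the camera images.
- gauge_base: Grey painted gauge base, fixed to the bench: a round foot 232 mm across and 12 mm thick with, towards its own -y, a neck and a 60 x 60 mm plunger housing whose top is at z = 24 mm (steel collar to 25.5 mm). Origin: underside of the round foot on the dial's axis; z up. The plunger's axis is at (0, -155 mm) in this frame.
- scale_plate: Aluminium scale disc, 224 mm across, 4 mm thick, fixed on the base concentric with the dial; its top is at z = 16 mm above the bench. Short black lines every 15 degrees; along its own +x the long, 4 mm wide target line, which runs out onto a small square tab that sticks out of the rim. Origin: underside centre, on the dial's axis.
- target_line (a point): Inner part of the long target line, 82 mm from the dial's axis, at the dial's edge. It is fixed.
- index_line (a point): Outer end of the 4 mm wide white index line on the dial's rim, 82 mm from the dial's axis. When the dial is set it lies over target_line (seen from above).
- dial (a joint): Angle of the dial about the vertical axis of gauge_base (rad), positive anticlockwise seen from above; at 0 the index line points along the base's own +x. It turns freely several turns either way and stays where it is left; turning takes about 0.08 N m (2 N at the vane). The dial is black, 162 mm across; its top is 23 mm above the bench; a steel hub cap 28 mm across rises to 29 mm.
- vane_mid (a point): Middle of the thumb vane, 39 mm above the bench: an upright bare aluminium plate on the dial, standing radially on the same side and in line with the index line. It reaches from 24 to 64 mm from the axis, is 14 mm thick and its top is 56 mm above the bench.
- vane_left (a point): Middle of the vane's left face (anticlockwise side seen from above), 34 x 30 mm, 7 mm from the vane's mid plane. Push on it to turn the dial clockwise. Pressing both faces at once, with over 1 N on each, counts as pinching.
- vane_right (a point): Middle of the vane's right face (clockwise side seen from above), same size. Push on it to turn the dial anticlockwise.
- plunger (a joint): How far the lock plunger is pressed (m): 0 up, 0.008 fully down against its stop. It needs about 4 N (more once it meets its stop), stays where it is left; do not press it before the dial is set. It marks the setting as locked but does not stop a hard knock from turning the dial.
- plunger_top (a point): Top of the plunger's black dome, 36 mm across and 10 mm high, on a steel stem; 45 mm above the bench when up, 37 mm when down. Press straight down.
- tin: Bystander: small lever-lid tin, 71 mm across, 71 mm high. Origin: centre of its underside.
- block: Bystander: sanding block lying flat, 64 x 102 x 26 mm. Origin: centre of its underside.
- blue_roll: Bystander: roll of blue tape lying flat, 92 mm across, 30 mm high. Origin: centre of its underside.
- beaker: Bystander: white plastic beaker, 70 mm across, 77 mm high, standing open. Origin: centre of its underside.

How it is judged:
On the way:
1. the dial rests with its index line on the target line while the plunger is still up (horizontal distance between index_line and target_line below 0.004 m and velocity of joint dial between -0.03 and 0.03 rad/s and value of joint plunger below 0.002 m), for 0.2 s.
At the end, for the whole second after the job is handed in: Seen from above, the index line's outer end is within 4 mm of the target line (about 2.8 degrees), the dial is at rest, the plunger is down at least 6.5 of its 8 mm, and the four bystanders stand within 20 mm of where they were, upright (horizontal distance between index_line and target_line below 0.004 m and velocity of joint dial between -0.03 and 0.03 rad/s and value of joint plunger above 0.0065 m and distance of each of tin, block, blue_roll, beaker from where it was at the start of the episode below 0.02 m and angle between each of tin, block, blue_roll, beaker's own z axis and vertical below 0.2 rad); the robot touches nothing.
It fails at once if the vane is pinched: both of its faces are pressed by the fingers at once with over 1 N each (contact force between the fingers and vane_left_plate above 1 N and contact force between the fingers and vane_right_plate above 1 N).
It fails at once if a bystander is lifted or moved by more than 20 mm (distance of any of tin, block, blue_roll, beaker from where it was at the start of the episode above 0.02 m or height (world z) of any of tin, block, blue_roll, beaker above 0.01 m).
It also fails if it takes over 48 s, if anything falls off the work surface, if the arm or the gripper's body presses on something with over 40 N, if the wrist force passes 120 N, or if a joint passes its speed limit or range.

## Working session

There is one attempt and no reset: what is moved stays moved. The work goes in short steps, Python scripts to look and compute and a tool call to move; the robot and the scene stay as the last step left them, time stands still between calls to the robot, and variables do not carry over. Pictures are saved under pics/ and viewed, at most 14 in all, crops included, and the job is handed in when it is done.

```bash
ls; mkdir -p pics
```

Run:
```python
from bench import r
import cv2,numpy as np
o=r.get_obs();print(o['clock'],o['tcp_pos'],o['orientation'],o['grip_width'])
for n in("top","scene"):
    p,d=r.grab_frame(n);cv2.imwrite(f'pics/{n}0.png',p);np.save(f'pics/{n}0.npy',d)
    c=r.camera_info(n);print(n,c)
```

```text
bench.py
pics
0.0 [ 0.29084285 -0.60860681  0.30289105] [-3.06209415e+00 -6.94133281e-01  9.33532313e-04] 0.08541343706670768
top {'camera_matrix': array([[395.0399635 ,   0.        , 284.46372977],
       [  0.        , 395.0399635 , 217.50089669],
       [  0.        ,   0.        ,   1.        ]]), 'R': array([[ 1.26548439e-02, -9.99919327e-01,  1.09322715e-03],
       [-9.98847909e-01, -1.26918820e-02, -4.62792656e-02],
       [ 4.62894072e-02, -5.06310771e-04, -9.98927943e-01]]), 't': array([0.01378291, 0.53143658, 1.21179575])}
scene {'camera_matrix': array([[392.65067129,   0.        , 282.92213211],
       [  0.        , 392.65067129, 213.01926369],
       [  0.        ,   0.        ,   1.        ]]), 'R': array([[-0.6252779 , -0.78031217,  0.01185199],
       [-0.49977965,  0.38872577, -0.77402363],
       [ 0.59937288, -0.48990325, -0.63304578]]), 't': array([0.36837874, 0.28126664, 0.86723963])}
```

View pics/top0.png

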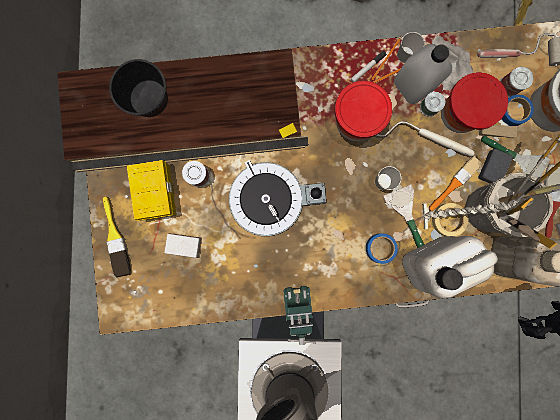

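The top view shows the dial at about (266,198), the target tab at (250,163), the vane at about (273,212) and the plunger at (315,193). The tin is at (196,173), the block at (182,245), the roll at (382,248) and the beaker at (388,180). Next I'll zoom in and measure.

Create h.py:
```python
import numpy as np,cv2
from bench import r
def at_z(n,u,v,z,c=None):
    c=c or r.camera_info(n);K,R,t=c['camera_matrix'],c['R'],c['t']
    C=-R.T@t;d=R.T@np.linalg.inv(K)@np.array([u,v,1.])
    return C+d*(z-C[2])/d[2]
def rectify(n,p,z,x0,x1,y0,y1,s=1000.,c=None):
    """metric top view at height z: row=(x1-X)*s, col=(y1-Y)*s"""
    c=c or r.camera_info(n);K,R,t=c['camera_matrix'],c['R'],c['t']
    H=K@np.column_stack([R[:,0],R[:,1],R[:,2]*z+t])
    A=np.array([[0,-1/s,x1],[-1/s,0,y1],[0,0,1]])
    return cv2.warpPerspective(p,H@A,(int((y1-y0)*s),int((x1-x0)*s)),flags=cv2.INTER_CUBIC|cv2.WARP_INVERSE_MAP)
```

Run:
```python
from h import *
p=cv2.imread('pics/top0.png');d=np.load('pics/top0.npy')
for nm,u,v,z in [('hub',266,198,.029),('tab',250,163,.016),('plung',317,192,.045),('shelf edge',300,140,.05)]:
    print(nm,at_z('top',u,v,z))
c=r.camera_info('top');K,R,t=c['camera_matrix'],c['R'],c['t']
vv,uu=np.mgrid[:420,:560];P=np.stack([(uu-K[0,2])*d/K[0,0],(vv-K[1,2])*d/K[1,1],d],-1)-t
W=P@R
for u,v in[(300,142),(280,120),(250,140),(196,173),(266,198),(273,212),(315,193),(266,180),(388,175),(290,165)]:print(u,v,W[v,u].round(3))
q=rectify('top',p,.023,.4,.8,-.2,.3,1500.);cv2.imwrite('pics/rect.png',q)
```

```text
hub [0.58952038 0.07783879 0.029     ]
tab [0.699289   0.12980256 0.016     ]
plung [ 0.60817347 -0.07690319  0.045     ]
shelf edge [ 0.76519194 -0.02356805  0.05      ]
300 142 [ 0.768 -0.025  0.011]
280 120 [0.834 0.038 0.021]
250 140 [0.771 0.131 0.019]
196 173 [0.658 0.285 0.069]
266 198 [0.589 0.078 0.029]
273 212 [0.545 0.055 0.055]
315 193 [ 0.605 -0.071  0.047]
266 180 [0.646 0.079 0.021]
388 175 [ 0.669 -0.303  0.003]
290 165 [ 0.698  0.005 -0.   ]
```

View pics/rect.png

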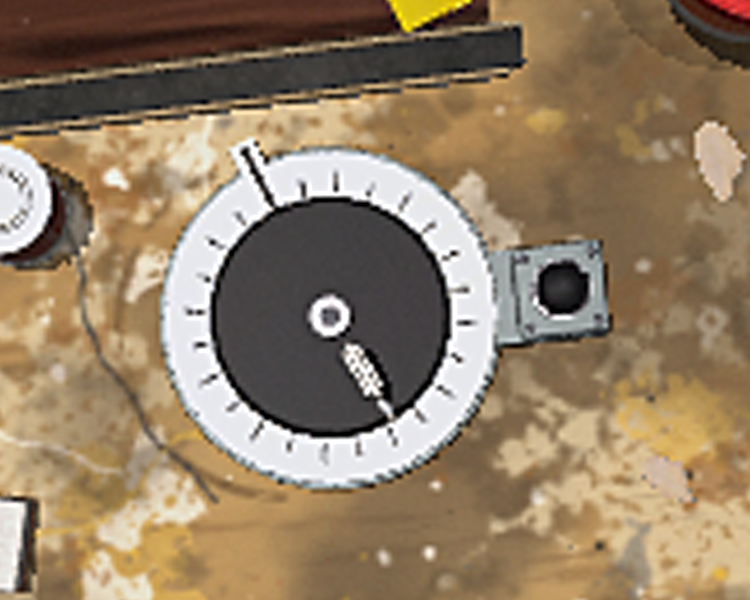

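View pics/scene0.png

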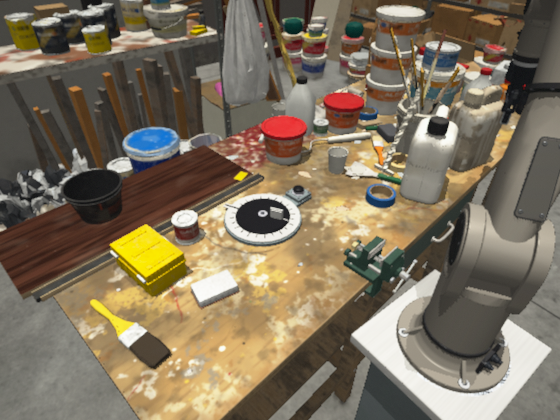

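The rectified view puts the dial centre at px (330,316), the index end at (393,416) and the inner end of the target line at (270,205). That gives the index at about -148° and the target at about +28°. I'll push anticlockwise on the right face with closed fingers. First I'll check how much clearance the path has.

Add to h.py:
```python
C=np.array([.589,.080])
from scipy.spatial.transform import Rotation as Ro
def to_tool(P,yaw_y):
    """shift (tool axes) and rotvec to reach P with tool pointing down and tool y at world yaw_y"""
    o=r.get_obs();R0=Ro.from_rotvec(o['orientation'])
    y=np.array([np.cos(yaw_y),np.sin(yaw_y),0]);z=np.array([0,0,-1.]);G=Ro.from_matrix(np.column_stack([np.cross(y,z),y,z]))
    return R0.inv().apply(np.array(P)-o['tcp_pos']),(R0.inv()*G).as_rotvec()
```

Run:
```python
from h import *
for n in('top','scene'):
    d=np.load(f'pics/{n}0.npy');c=r.camera_info(n);K,R,t=c['camera_matrix'],c['R'],c['t']
    vv,uu=np.mgrid[:420,:560];P=np.stack([(uu-K[0,2])*d/K[0,0],(vv-K[1,2])*d/K[1,1],d],-1)-t
    W=(P@R)[d>0]
    for y in np.arange(-.8,.2,.1):
        print(n,round(y,1),[round(float(W[(abs(W[:,0]-x)<.05)&(abs(W[:,1]-y)<.05)][:,2].max(initial=-1)),2) for x in np.arange(.2,.8,.1)])
u=np.deg2rad(-147.8);e=np.array([np.cos(u),np.sin(u)]);tt=np.array([-e[1],e[0]])
p=C+.045*e-.037*tt;print(p)
print(to_tool([*p,.2],u+np.pi/2),r.get_obs()['joints'])
```

```text
top -0.8 [-0.84, 0.0, -1.0, 0.02, 0.02, 0.02, 0.13]
top -0.7 [-0.84, 0.26, 0.27, 0.23, 0.24, 0.27, 0.14]
top -0.6 [-1.0, 0.38, 0.28, 0.35, 0.37, 0.34, 0.13]
top -0.5 [0.3, 0.35, 0.27, 0.34, 0.34, 0.03, 0.13]
top -0.4 [-0.08, 0.26, 0.28, 0.22, 0.08, 0.01, 0.03]
top -0.3 [-1.0, 0.01, 0.21, 0.04, 0.08, 0.08, 0.13]
top -0.2 [0.0, 0.01, 0.04, 0.03, 0.01, 0.01, 0.13]
top -0.1 [0.09, 0.09, 0.01, 0.01, 0.05, 0.01, 0.13]
top -0.0 [0.09, 0.09, 0.01, 0.06, 0.05, 0.02, 0.03]
top 0.1 [0.01, 0.01, 0.01, 0.06, 0.06, 0.03, 0.03]
scene -0.8 [-1.0, 0.15, 0.27, -0.57, -1.0, 0.2, 0.41]
scene -0.7 [-1.0, 0.33, 0.28, 0.22, 0.4, 0.04, 0.41]
scene -0.6 [0.34, 0.56, 0.28, 0.35, 0.39, 0.39, 0.4]
scene -0.5 [0.59, 0.58, 0.27, 0.33, 0.34, 0.03, 0.12]
scene -0.4 [-0.08, 0.27, 0.27, 0.22, 0.08, 0.0, 0.11]
scene -0.3 [-0.09, 0.0, 0.22, 0.03, 0.08, 0.08, 0.13]
scene -0.2 [0.0, 0.0, 0.03, 0.03, 0.07, 0.01, 0.13]
scene -0.1 [0.09, 0.09, 0.0, 0.0, 0.05, 0.0, 0.13]
scene -0.0 [0.09, 0.09, 0.0, 0.05, 0.03, 0.02, 0.02]
scene 0.1 [0.0, 0.0, 0.0, 0.06, 0.06, 0.02, 0.02]
[0.53120489 0.08732971]
(array([ 0.51696058, -0.52414211,  0.10385429]), array([-1.65752182e-03, -1.34181450e-06, -1.16154158e-01])) [ 1.01688887  0.47771161  0.02233248  1.55632951 -0.01152326  1.10933571
 -0.08308455]
```

The manual's scale: shifts go in mm. Converting my numbers, -0.15 m is -150, -0.05 m is -50.

Emit:
nudge_tcp(
  plan=[
    [[0,0,-50],[0,0,0]],
    [[0,0,-100],[0,0,0]],
    [[0,0,-150],[0,0,0]],
    [[0,0,-160],[0,0,0]],
  ],
  finger_gap=0,
  grip_force=30,
)

```text
clock: 0.5
tcp_pos: [0.2915, -0.6102, 0.4711]
orientation: [3.054, 0.692, 0.005]
contact_force: [-0.2, -0.0, 0.2]
grip_width: 0.0286
gripper_force: 0.0
```

Emit:
nudge_tcp(
  plan=[
    [[35,-35,0],[0,0,0]],
    [[70,-70,0],[0,0,0]],
    [[105,-105,0],[0,0,0]],
    [[140,-140,0],[0,0,0]],
    [[175,-175,0],[0,0,0]],
  ],
)

```text
clock: 1.0
tcp_pos: [0.3737, -0.3736, 0.4633]
orientation: [-3.063, -0.694, 0.001]
contact_force: [1.7, -0.7, 1.2]
grip_width: -0.0001
gripper_force: 0.0
```

Emit:
nudge_tcp(
  plan=[
    [[35,-35,0],[0,0,0]],
    [[70,-70,0],[0,0,0]],
    [[105,-105,0],[0,0,0]],
    [[140,-140,0],[0,0,0]],
    [[175,-175,0],[0,0,0]],
  ],
)

```text
clock: 1.5
tcp_pos: [0.4559, -0.1403, 0.4635]
orientation: [3.064, 0.694, -0.001]
contact_force: [0.7, -0.3, 0.1]
grip_width: -0.0
gripper_force: 0.0
```

Run:
```python
from h import *
print(to_tool([.5312,.0873,.105],np.deg2rad(-57.8)),r.get_obs()['joints'])
```

```text
(array([ 0.16625976, -0.17290569,  0.35838473]), array([-0.00013283,  0.00050387, -0.11640567])) [ 0.47752135  0.04367083 -0.31941244  1.76443769  0.01430593  1.33619236
 -0.97014516]
```

In the tool's units: -0.173 m is -173, 0.166 m is 166.

Emit:
nudge_tcp(
  plan=[
    [[35,-35,20],[0,0,-0.04]],
    [[70,-70,40],[0,0,-0.08]],
    [[105,-105,50],[0,0,-0.116]],
    [[140,-140,60],[0,0,-0.116]],
    [[166,-173,80],[0,0,-0.116]],
  ],
)

```text
clock: 2.0
tcp_pos: [0.5311, 0.0839, 0.3855]
orientation: [-3.019, -0.871, -0.003]
contact_force: [0.8, 0.9, -0.2]
grip_width: -0.0
gripper_force: 0.0
```

Emit:
nudge_tcp(
  plan=[
    [[0,0,50],[0,0,0]],
    [[0,0,100],[0,0,0]],
    [[0,0,150],[0,0,0]],
    [[0,0,190],[0,0,0]],
    [[0,0,190],[0,0,0]],
  ],
)

```text
clock: 2.5
tcp_pos: [0.5265, 0.0807, 0.1901]
orientation: [-3.017, -0.871, 0.018]
contact_force: [-0.1, -0.7, -0.4]
grip_width: 0.0002
gripper_force: 0.0
```

Run:
```python
from h import *
print(to_tool([.5312,.0873,.105],np.deg2rad(-57.8)),r.get_obs()['joints'])
p,d=r.grab_frame('top');cv2.imwrite('pics/a.png',rectify('top',p,.04,.4,.8,-.2,.3,1200.))
```

```text
(array([ 0.008376  , -0.00266198,  0.08501102]), array([-0.0044458 ,  0.01046777,  0.00036826])) [ 0.11095241  0.43376523 -0.47135123  1.96554014  0.26313997  0.81359525
 -1.51579283]
```

View pics/a.png

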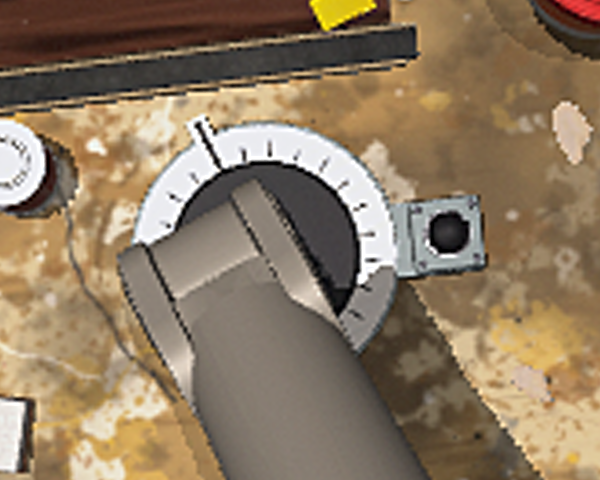

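The arm now covers the dial in the top view, so during the push I'll rely on geometry and force. Going down beside the vane.

Emit:
nudge_tcp(
  plan=[
    [[0,0,30],[0,0,0]],
    [[0,0,60],[0,0,0]],
    [[0,0,85],[0,0,0]],
    [[0,0,85],[0,0,0]],
    [[0,0,85],[0,0,0]],
  ],
)

```text
clock: 3.05
tcp_pos: [0.5317, 0.0822, 0.1126]
orientation: [3.018, 0.871, 0.004]
contact_force: [0.6, 0.4, 0.9]
grip_width: 0.0001
gripper_force: 0.0
```

Run:
```python
from h import *
print(to_tool([.5312,.0873,.105],np.deg2rad(-57.8)),r.get_obs()['joints'])
p,d=r.grab_frame('wrist');cv2.imwrite('pics/b.png',p)
```

```text
(array([ 0.00230474, -0.00455218,  0.00761201]), array([ 0.00098209, -0.00249307, -0.00035112])) [ 0.05903753  0.55194091 -0.41470863  2.00417621  0.35594223  0.65242582
 -1.5954425 ]
```

View pics/b.png

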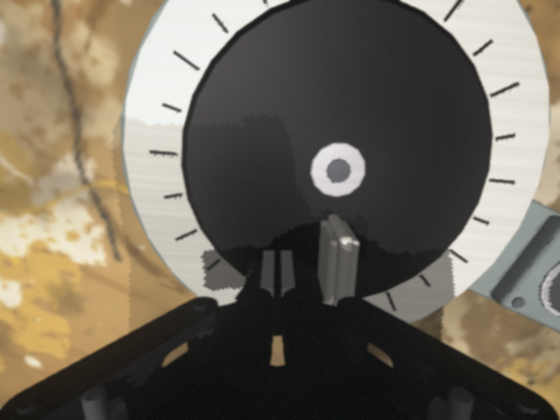

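The wrist view shows the finger pair at about (278,270) and the vane's left edge at about (320,255), so the gap is roughly 10 mm. The tips are only about 14 mm wide. I'll close the gap, then sweep about the dial axis.

Add to h.py:
```python
def st():
    o=r.get_obs();R0=Ro.from_rotvec(o['orientation']);y=R0.apply([0,1,0])
    c=R0.inv().apply([*(C-o['tcp_pos'][:2]),0])
    print('axis in tool',c[:2].round(4),'yaw_y-90',np.rad2deg(np.arctan2(y[1],y[0])).round(1)-90,'q',o['joints'].round(2),'F',R0.inv().apply(o['contact_force']).round(1))
```

```text
(no output)
```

Emit:
nudge_tcp(
  plan=[
    [[1,8,5],[0,0,0]],
    [[2,14,7],[0,0,0]],
    [[2,16,7],[0,0,0]],
    [[2,16,7],[0,0,0]],
  ],
)

```text
clock: 3.5
tcp_pos: [0.5411, 0.0688, 0.1038]
orientation: [3.019, 0.869, 0.001]
contact_force: [0.6, -0.2, -0.8]
grip_width: 0.0001
gripper_force: 0.0
```

```bash
python3 -c "from h import *;st()"
```

```text
axis in tool [0.0466 0.016 ] yaw_y-90 -147.9 q [ 0.08  0.58 -0.41  1.99  0.36  0.65 -1.57] F [0.4 0.5 0.8]
```

Emit:
nudge_tcp(
  plan=[
    [[-1.9,6.9,0],[0,0,-0.15]],
    [[-2.7,14,0],[0,0,-0.3]],
    [[-2.5,21.2,0],[0,0,-0.45]],
    [[-1.2,28.2,0],[0,0,-0.6]],
    [[1.2,35,0],[0,0,-0.75]],
  ],
)

```text
clock: 4.0
tcp_pos: [0.5596, 0.0406, 0.1035]
orientation: [-2.482, -1.924, 0.001]
contact_force: [-2.2, 2.4, 1.4]
grip_width: 0.0002
gripper_force: 1.4
```

```bash
python3 - <<'E'
from h import *
st()
p,d=r.grab_frame('wrist');cv2.imwrite('pics/c.png',p)
E
```

```text
axis in tool [0.0455 0.0187] yaw_y-90 -104.4 q [ 0.27  0.63 -0.59  1.94  0.52  0.72 -0.88] F [ 1.8 -2.7 -1.4]
```

View pics/c.png

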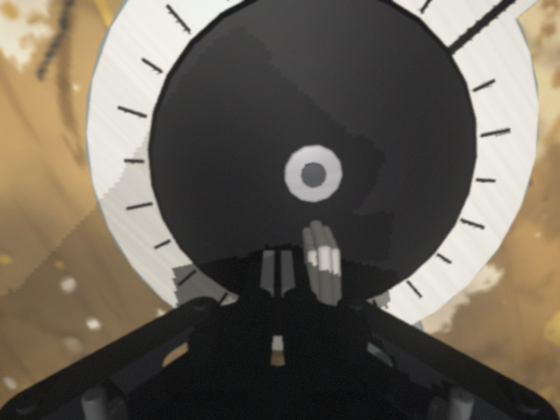

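Contact is made: the fingers sit against the vane at about (305,265), and the target line is visible at (480,28). I'll keep sweeping.

Emit:
nudge_tcp(
  plan=[
    [[-1.9,6.9,0],[0,0,-0.15]],
    [[-2.7,14,0],[0,0,-0.3]],
    [[-2.5,21.2,0],[0,0,-0.45]],
    [[-1.2,28.2,0],[0,0,-0.6]],
    [[1.2,35,0],[0,0,-0.75]],
  ],
)

```text
clock: 4.55
tcp_pos: [0.5937, 0.0314, 0.1032]
orientation: [-1.612, -2.696, 0.004]
contact_force: [-2.8, 0.1, 2.2]
grip_width: 0.0001
gripper_force: 1.4
```

```bash
python3 -c "from h import *;st()"
```

```text
axis in tool [0.045  0.0189] yaw_y-90 -61.7 q [ 0.39  0.73 -0.75  1.85  0.67  0.83 -0.21] F [ 1.5 -2.5 -2.2]
```

Emit:
nudge_tcp(
  plan=[
    [[-1.9,6.9,0],[0,0,-0.15]],
    [[-2.7,14,0],[0,0,-0.3]],
    [[-2.5,21.2,0],[0,0,-0.45]],
    [[-1.2,28.2,0],[0,0,-0.6]],
    [[1.2,35,0],[0,0,-0.75]],
  ],
)

```text
clock: 5.05
tcp_pos: [0.6252, 0.0478, 0.1031]
orientation: [0.514, 3.099, -0.005]
contact_force: [0.9, -4.1, 0.4]
grip_width: 0.0001
gripper_force: 1.6
```

```bash
python3 - <<'E'
from h import *
st()
p,d=r.grab_frame('wrist');cv2.imwrite('pics/d.png',p)
E
```

```text
axis in tool [0.0446 0.0188] yaw_y-90 -18.799999999999997 q [ 0.44  0.83 -0.9   1.77  0.8   0.95  0.45] F [-2.2 -3.6 -0.4]
```

View pics/d.png

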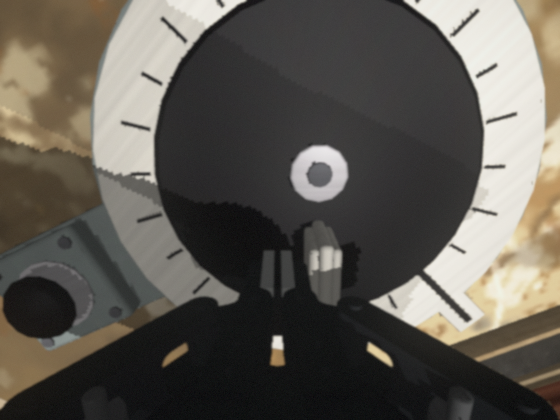

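The vane now trails the target by about 45°, and the target line and tab are at (445,295). I'll push another 0.6 rad, back off, rise and look.

In the tool's units: 0.0282 m is 28.2, 0.0212 m is 21.2.

Emit:
nudge_tcp(
  plan=[
    [[-1.9,6.9,0],[0,0,-0.15]],
    [[-2.7,14,0],[0,0,-0.3]],
    [[-2.5,21.2,0],[0,0,-0.45]],
    [[-1.2,28.2,0],[0,0,-0.6]],
    [[-1.2,28.2,0],[0,0,-0.6]],
  ],
)

```text
clock: 5.6
tcp_pos: [0.6353, 0.0764, 0.1033]
orientation: [-0.418, 3.113, 0.0]
contact_force: [2.5, -1.8, 0.9]
grip_width: -0.0002
gripper_force: 1.1
```

```bash
python3 -c "from h import *;st()"
```

```text
axis in tool [0.0437 0.0157] yaw_y-90 15.299999999999997 q [ 0.45  0.91 -1.01  1.73  0.89  1.03  0.96] F [-1.9 -2.4 -0.9]
```

Emit:
nudge_tcp(
  plan=[
    [[0,-15,0],[0,0,0]],
    [[0,-15,-40],[0,0,0]],
    [[0,-10,-80],[0,0,0]],
    [[-40,0,-80],[0,0,0]],
    [[-70,0,-80],[0,0,0]],
  ],
)

```text
clock: 6.1
tcp_pos: [0.7034, 0.0953, 0.1857]
orientation: [-0.415, 3.112, 0.0]
contact_force: [-0.9, 0.1, -0.3]
grip_width: 0.0
gripper_force: 0.0
```

Emit:
nudge_tcp(
  plan=[
    [[0,0,0],[0,0,0]],
    [[0,0,0],[0,0,0]],
  ],
)

```text
clock: 6.3
tcp_pos: [0.702, 0.0942, 0.1829]
orientation: [0.417, -3.112, 0.001]
contact_force: [-0.4, -0.2, -0.8]
grip_width: -0.0001
gripper_force: 0.0
```

```bash
python3 - <<'E'
from h import *
st()
c=r.camera_info('wrist');p,d=r.grab_frame('wrist');cv2.imwrite('pics/e.png',p)
q=rectify('wrist',p,.023,.5,.72,-.02,.2,2700.,c);cv2.imwrite('pics/e2.png',q)
E
```

```text
axis in tool [0.1128 0.016 ] yaw_y-90 15.299999999999997 q [ 0.4   0.89 -1.04  1.51  0.8   1.21  1.06] F [ 0.4 -0.1  0.8]
```

View pics/e2.png

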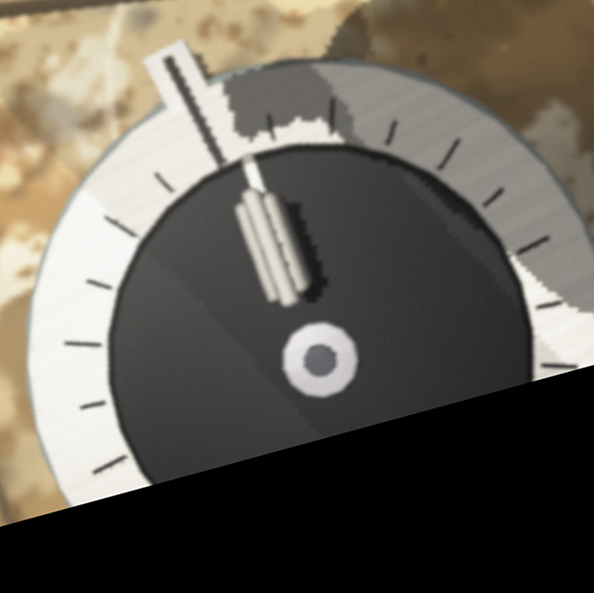

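The rectified wrist view has the index end at (246,158), the inner end of the target line at (222,163) and the axis at (320,358). The index is therefore at 20.3° and the target at 26.8°, so about 6.5° remains. I'll go back to the same contact and push 0.105 rad further.

In the tool's units: 0.078 m is 78, 0.069 m is 69.

Emit:
nudge_tcp(
  plan=[
    [[35,-6,0],[0,0,0]],
    [[69,-12,0],[0,0,0]],
    [[69,-12,40],[0,0,0]],
    [[69,-12,78],[0,0,0]],
    [[69,-12,78],[0,0,0]],
  ],
)

```text
clock: 6.85
tcp_pos: [0.6351, 0.0622, 0.1006]
orientation: [0.419, -3.104, 0.003]
contact_force: [-1.4, -0.5, -0.4]
grip_width: 0.0001
gripper_force: 0.0
```

```bash
python3 -c "from h import *;st()"
```

```text
axis in tool [0.0398 0.0294] yaw_y-90 15.400000000000006 q [ 0.47  0.91 -1.    1.73  0.88  1.04  0.98] F [ 1.5 -0.1  0.5]
```

Emit:
nudge_tcp(
  plan=[
    [[0,6,0],[0,0,0]],
    [[0,10,0],[0,0,0]],
    [[0,12,0],[0,0,0]],
    [[-0.8,14.5,0],[0,0,-0.05]],
    [[-1.4,16.7,0],[0,0,-0.105]],
  ],
)

```text
clock: 7.35
tcp_pos: [0.6371, 0.0816, 0.1074]
orientation: [-0.588, 3.083, -0.002]
contact_force: [1.3, -2.7, 1.4]
grip_width: 0.0001
gripper_force: 1.2
```

Emit:
nudge_tcp(
  plan=[
    [[0,0,0],[0,0,0]],
    [[0,0,0],[0,0,0]],
  ],
)

```text
clock: 7.55
tcp_pos: [0.6366, 0.0818, 0.1066]
orientation: [-0.583, 3.085, -0.0]
contact_force: [1.3, -1.4, 1.0]
grip_width: -0.0002
gripper_force: 0.7
```

```bash
python3 -c "from h import *;st()"
```

```text
axis in tool [0.045  0.0157] yaw_y-90 21.400000000000006 q [ 0.45  0.91 -1.03  1.73  0.9   1.05  1.05] F [-0.7 -1.8 -1. ]
```

Emit:
nudge_tcp(
  plan=[
    [[0,-15,0],[0,0,0]],
    [[0,-15,-40],[0,0,0]],
    [[0,-10,-80],[0,0,0]],
    [[-40,0,-80],[0,0,0]],
    [[-70,0,-80],[0,0,0]],
  ],
)

```text
clock: 8.05
tcp_pos: [0.7024, 0.1078, 0.1877]
orientation: [-0.585, 3.084, 0.001]
contact_force: [-0.0, 1.0, 0.5]
grip_width: 0.0002
gripper_force: 0.0
```

Emit:
nudge_tcp(
  plan=[
    [[0,0,0],[0,0,0]],
    [[0,0,0],[0,0,0]],
  ],
)

```text
clock: 8.25
tcp_pos: [0.701, 0.1067, 0.1849]
orientation: [0.584, -3.085, -0.0]
contact_force: [-0.2, 0.3, -0.9]
grip_width: -0.0006
gripper_force: 0.0
```

```bash
python3 - <<'E'
from h import *
st()
c=r.camera_info('wrist');p,d=r.grab_frame('wrist');cv2.imwrite('pics/f.png',p)
q=rectify('wrist',p,.02,.58,.72,.04,.18,4200.,c);cv2.imwrite('pics/f2.png',q)
E
```

```text
axis in tool [0.114  0.0161] yaw_y-90 21.5 q [ 0.39  0.9  -1.06  1.51  0.82  1.22  1.15] F [0.1 0.4 0.9]
```

View pics/f2.png

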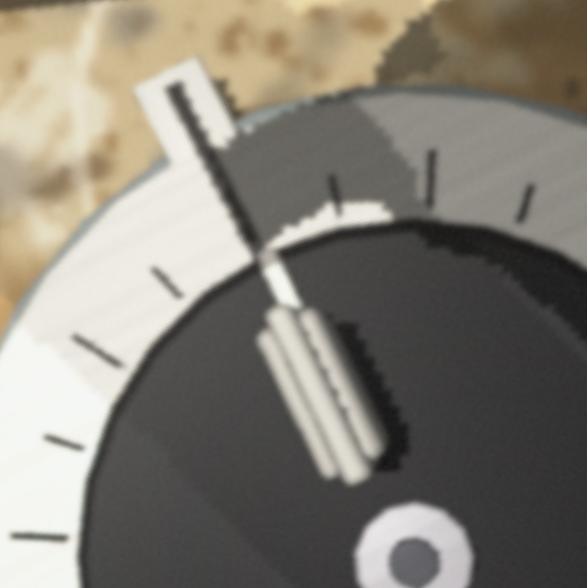

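The index end is at (268,258) and lies almost on the target line at (255,250), short by about 1° (roughly 1.5 mm). I'll correct for parallax numerically and work out the move to the plunger.

Run:
```python
from h import *
c=r.camera_info('wrist');Cc=-c['R'].T@c['t']
def f(u,v,z): # f2 pixel -> world at z
    P=np.array([.72-v/4200,.18-u/4200,.02]);return (Cc+(P-Cc)*(z-Cc[2])/(.02-Cc[2]))[:2]
h=f(414,560,.029);i=f(268,258,.023);t1=f(255,250,.016);t2=f(175,90,.016)
a=lambda p:np.rad2deg(np.arctan2(p[1]-h[1],p[0]-h[0]))
print(Cc,h,a(i),a(t1),a(t2),np.linalg.norm(i-h))
print(to_tool([.608,-.0735,.185],np.deg2rad(111.5)))
```

```text
[0.63057259 0.07924851 0.25493999] [0.5883486  0.08134506] 26.197164565527657 28.00042198144018 27.505336514251614 0.07786341920234571
(array([ 1.51874966e-01, -1.33546144e-01,  8.00217505e-05]), array([ 1.46995054e-05, -1.67342375e-03, -7.15735862e-04]))
```

About 1.5° (2.2 mm of the 4 mm tolerance) remains. One small nudge of 0.025 rad will centre it.

In the tool's units: 0.07 m is 70, -0.012 m is -12.

Emit:
nudge_tcp(
  plan=[
    [[35,-6,0],[0,0,0]],
    [[70,-12,0],[0,0,0]],
    [[70,-12,40],[0,0,0]],
    [[70,-12,78],[0,0,0]],
    [[70,-12,78],[0,0,0]],
  ],
)

```text
clock: 8.8
tcp_pos: [0.6367, 0.0673, 0.1026]
orientation: [0.583, -3.078, 0.003]
contact_force: [-1.3, 0.3, -0.0]
grip_width: 0.0
gripper_force: 0.0
```

Emit:
nudge_tcp(
  plan=[
    [[0,6,0],[0,0,0]],
    [[0,10,0],[0,0,0]],
    [[0,12,0],[0,0,0]],
    [[-0.4,13.1,0],[0,0,-0.025]],
    [[-0.4,13.1,0],[0,0,-0.025]],
  ],
)

```text
clock: 9.3
tcp_pos: [0.6366, 0.0829, 0.1086]
orientation: [-0.626, 3.077, -0.001]
contact_force: [0.6, -1.2, 1.3]
grip_width: 0.0001
gripper_force: 0.7
```

Emit:
nudge_tcp(
  plan=[
    [[0,0,0],[0,0,0]],
    [[0,0,0],[0,0,0]],
  ],
)

```text
clock: 9.5
tcp_pos: [0.6361, 0.0826, 0.1077]
orientation: [-0.624, 3.079, 0.0]
contact_force: [1.1, -0.4, 0.3]
grip_width: -0.0003
gripper_force: 0.8
```

```bash
python3 -c "from h import *;st()"
```

```text
axis in tool [0.0444 0.0159] yaw_y-90 22.900000000000006 q [ 0.45  0.91 -1.03  1.72  0.9   1.05  1.07] F [-0.9 -0.8 -0.3]
```

Emit:
nudge_tcp(
  plan=[
    [[0,-15,0],[0,0,0]],
    [[0,-15,-40],[0,0,0]],
    [[0,-10,-80],[0,0,0]],
    [[-40,0,-80],[0,0,0]],
    [[-70,0,-80],[0,0,0]],
  ],
)

```text
clock: 10.0
tcp_pos: [0.7016, 0.1105, 0.1894]
orientation: [-0.624, 3.077, 0.001]
contact_force: [1.2, 0.2, -0.0]
grip_width: 0.0001
gripper_force: 0.0
```

Emit:
nudge_tcp(
  plan=[
    [[0,0,0],[0,0,0]],
    [[0,0,0],[0,0,0]],
  ],
)

```text
clock: 10.2
tcp_pos: [0.7002, 0.1095, 0.1867]
orientation: [0.624, -3.077, -0.0]
contact_force: [-0.9, -0.3, 0.1]
grip_width: -0.0003
gripper_force: 0.0
```

```bash
python3 - <<'E'
from h import *
c=r.camera_info('wrist');p,d=r.grab_frame('wrist');st()
q=rectify('wrist',p,.02,.58,.72,.04,.18,4200.,c);cv2.imwrite('pics/g2.png',q)
Cc=-c['R'].T@c['t'];print(Cc)
print(to_tool([.608,-.0735,.185],np.deg2rad(112.9)))
E
```

```text
axis in tool [0.1134 0.0163] yaw_y-90 22.900000000000006 q [ 0.39  0.9  -1.07  1.51  0.82  1.22  1.17] F [ 0.2 -0.7 -0.4]
[0.63103871 0.08056421 0.25678631]
(array([ 0.15565331, -0.13244899,  0.00193751]), array([ 0.00011196, -0.0018275 ,  0.00018526]))
```

View pics/g2.png

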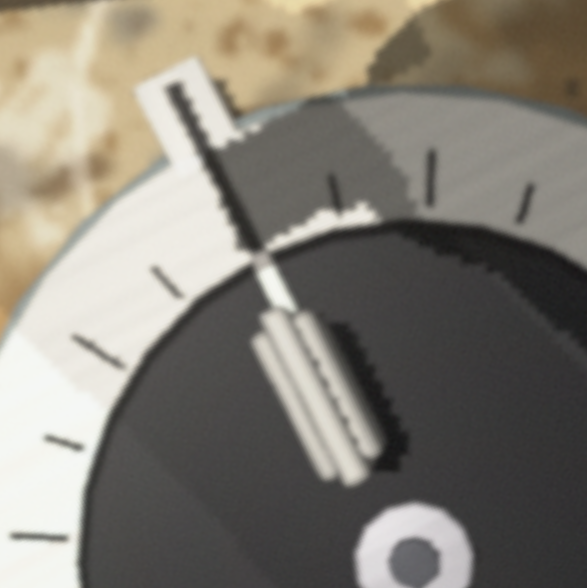

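The index end (263,260) is now collinear with the target line (255,250), within about 1 mm. Moving over the plunger.

Emit:
nudge_tcp(
  plan=[
    [[35,-30,0],[0,0,0]],
    [[70,-60,0],[0,0,0]],
    [[105,-90,0],[0,0,0]],
    [[140,-120,0],[0,0,0]],
    [[155,-132,10],[0,0,0]],
  ],
)

```text
clock: 10.75
tcp_pos: [0.6067, -0.0781, 0.1773]
orientation: [0.615, -3.079, 0.005]
contact_force: [0.1, -0.1, -0.2]
grip_width: -0.0
gripper_force: 0.0
```

Emit:
nudge_tcp(
  plan=[
    [[0,0,20],[0,0,0]],
    [[0,0,30],[0,0,0]],
    [[0,0,30],[0,0,0]],
  ],
)

```text
clock: 11.05
tcp_pos: [0.6079, -0.071, 0.1457]
orientation: [0.626, -3.076, -0.002]
contact_force: [0.1, 1.0, -0.4]
grip_width: -0.0003
gripper_force: 0.0
```

Run:
```python
from h import *
st();o=r.get_obs();print(o['tcp_pos'],to_tool([.608,-.0735,.125],np.deg2rad(112.9)))
for n in('scene','wrist'):
    p,d=r.grab_frame(n);cv2.imwrite(f'pics/h_{n}.png',p)
s=cv2.resize(cv2.imread('pics/h_scene.png')[150:270,200:360],None,fx=3,fy=3)
w=cv2.resize(cv2.imread('pics/h_wrist.png'),(480,360));cv2.imwrite('pics/h.png',np.hstack([cv2.resize(s,(320,240)),cv2.resize(w,(320,240))]))
```

```text
axis in tool [-0.0417  0.1464] yaw_y-90 23.0 q [ 0.75  0.84 -1.08  1.78  0.85  1.07  1.32] F [-0.5  0.9  0.4]
[ 0.60789955 -0.07104469  0.1456775 ] (array([ 0.00081735, -0.00233958,  0.02067501]), array([ 0.00195847, -0.00244206,  0.00213856]))
```

View pics/h.png

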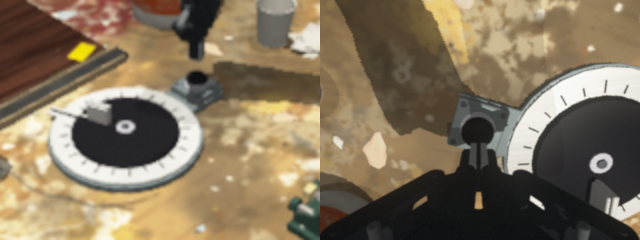

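The fingers are over the dome: the scene crop shows the tips directly above it, and the wrist crop shows it at the tips, around (478,130). Pressing down.

In the tool's units: 0.035 m is 35, 0.033 m is 33.

Emit:
nudge_tcp(
  plan=[
    [[1,-2,15],[0,0,0]],
    [[1,-2,26],[0,0,0]],
    [[1,-2,30],[0,0,0]],
    [[1,-2,33],[0,0,0]],
    [[1,-2,35],[0,0,0]],
  ],
)

```text
clock: 11.65
tcp_pos: [0.6086, -0.0741, 0.1123]
orientation: [0.624, -3.078, 0.0]
contact_force: [-1.1, -0.3, 2.7]
grip_width: 0.0
gripper_force: 1.6
```

Emit:
nudge_tcp(
  plan=[
    [[0,0,2],[0,0,0]],
    [[0,0,3],[0,0,0]],
    [[0,0,3],[0,0,0]],
  ],
)

```text
clock: 11.95
tcp_pos: [0.6089, -0.0741, 0.1096]
orientation: [-0.625, 3.079, 0.0]
contact_force: [-0.8, 0.2, 2.5]
grip_width: -0.0002
gripper_force: 0.8
```

Still only about 2.5 N, so the plunger hasn't reached its stop. I'll press further.

In the tool's units: 0.004 m is 4, 0.002 m is 2.

Emit:
nudge_tcp(
  plan=[
    [[0,0,2],[0,0,0]],
    [[0,0,4],[0,0,0]],
    [[0,0,4],[0,0,0]],
  ],
)

```text
clock: 12.25
tcp_pos: [0.6091, -0.0738, 0.109]
orientation: [-0.624, 3.079, -0.004]
contact_force: [-11.7, -3.0, 29.0]
grip_width: 0.0001
gripper_force: 15.0
```

Emit:
nudge_tcp(
  plan=[
    [[0,0,2],[0,0,0]],
    [[0,0,4],[0,0,0]],
    [[0,0,4],[0,0,0]],
  ],
)

```text
clock: 12.55
tcp_pos: [0.6093, -0.0735, 0.1086]
orientation: [-0.624, 3.079, -0.008]
contact_force: [-23.4, -6.4, 58.9]
grip_width: 0.0
gripper_force: 29.6
```

The force climbed to 59 N with no further travel, so the plunger is on its stop. I'll retreat straight up and check.

Emit:
nudge_tcp(
  plan=[
    [[0,0,-20],[0,0,0]],
    [[0,0,-60],[0,0,0]],
    [[0,0,-100],[0,0,0]],
    [[0,0,-140],[0,0,0]],
    [[0,0,-160],[0,0,0]],
  ],
)

```text
clock: 13.05
tcp_pos: [0.6103, -0.0736, 0.2652]
orientation: [-0.623, 3.074, -0.001]
contact_force: [0.6, 0.4, 0.3]
grip_width: 0.0002
gripper_force: 0.0
```

Emit:
nudge_tcp(
  plan=[
    [[-30,35,0],[0,0,0]],
    [[-60,70,0],[0,0,0]],
    [[-70,100,0],[0,0,0]],
    [[-70,100,0],[0,0,0]],
    [[-70,100,0],[0,0,0]],
  ],
)

```text
clock: 13.55
tcp_pos: [0.6342, 0.046, 0.2608]
orientation: [0.628, -3.078, 0.0]
contact_force: [0.7, -0.2, -0.5]
grip_width: 0.0003
gripper_force: 0.0
```

Run:
```python
from h import *
c=r.camera_info('wrist');p,d=r.grab_frame('wrist');o=r.get_obs();print(o['tcp_pos'],o['contact_force'])
q=rectify('wrist',p,.02,.5,.72,-.12,.2,1800.,c)
t,dt=r.grab_frame('top');K=r.camera_info('top');
s,ds=r.grab_frame('scene');c2=r.camera_info('scene');x=c2['R']@np.array([.608,-.0735,.04])+c2['t'];uv=(c2['camera_matrix']@x/x[2])[:2].astype(int)
d0=np.load('pics/scene0.npy');print(uv)
vv,uu=np.mgrid[:420,:560]
def W(d):
    Kk=c2['camera_matrix'];return (np.stack([(uu-Kk[0,2])*d/Kk[0,0],(vv-Kk[1,2])*d/Kk[1,1],d],-1)-c2['t'])@c2['R']
for D in(d0,ds):
    w=W(D);m=(np.hypot(w[...,0]-.608,w[...,1]+.0735)<.015);print('dome top z',np.percentile(w[m][:,2],[50,90,97]).round(4))
cv2.imwrite('pics/i.png',np.hstack([q,cv2.resize(t[130:290,130:430],(0,0),fx=.7,fy=.7).copy() if 0 else np.zeros((q.shape[0],2,3),np.uint8)]))
```

```text
[0.6344752  0.04448076 0.26068144] [0.12161956 0.41183694 0.41748922]
[297 187]
dome top z [0.0405 0.0441 0.0448]
dome top z [0.0342 0.0357 0.0369]
```

View pics/i.png

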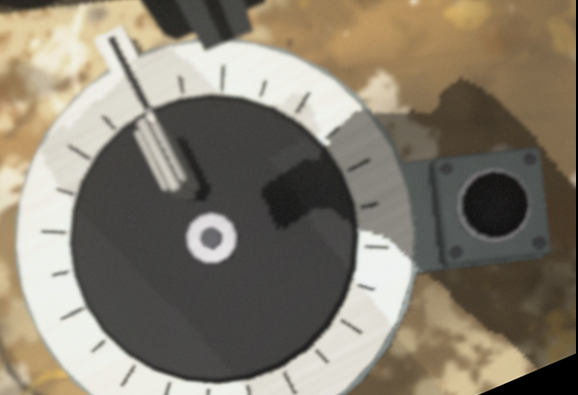

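The dome top dropped from 45 to 37 mm, so the plunger is fully down. The vane still points along the target line at (150,105), and the arm is clear at z = 0.26.

```bash
python3 -c "from bench import r;print(r.hand_in())"
```

```text
the job is handed in; nothing more can be done
None
```

I pushed the dial round until its index sat on the target line (about 1 mm off by my last measurement), then pressed the plunger fully down. The job is handed in at about 14 s of the 48 s limit; the hand-in returned no verdict.

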